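# Pop a painted cat out of its spring holder and trap it

## Task

The painted clay cat sits in the pop-out holder with a spring behind it. Press the flat key beside the tray right down with one finger, having the other finger standing in the tray, so that when the cat pops fully out past the gate it runs into that finger and is trapped on the tray before it can slide off the open end. Finish holding it like that, key down and cat upright, square and still against the finger; never lift or carry the cat, and leave everything else on the bench where it is.

Things in the scene. Friction and masses are not known exactly. Their poses are not given: they have to be found in the camera images.
- holder: Pop-out holder fixed to the bench, about 105 mm wide (y -28 to 81). Origin: on the bench under the middle of the gate line; z up; the cat travels along -x on the centre line y = 0. Order from +x to -x: grey spring housing (x 56 to 146 mm, 46 high, rod out of its back), pocket with the cat (x 0 to 45, cheeks 38 high), gate, open tray. No bystander within 45 mm beside it.
- tray_mid (a point): On the tray floor, 24 mm above the bench, at holder x -56, y 0: middle of the open tray (x -7 to -105 mm), 37 mm wide between rails only 4 mm high and 6 mm thick, free above. Its end at x = -105 has no stop. The spring pusher (2.7 N at first, 1.9 N at its full 135 mm stroke) shoves the cat along it at about 0.2 m/s and keeps pushing: unchecked, off the end in about half a second.
- key_top (a point): Middle of the top of the key, a flat ribbed steel plate 62 mm (holder's x) by 32 mm (y). In the holder's frame x -69, y 60, height above the bench 40 mm up, 30 mm fully down; it moves with the key. Two level fingertips, one on the key and one over the tray, so end with the second 6 mm above the tray floor (2 mm above the rails), in the way of the cat's 16 mm high foot.
- key (a joint): How far the key is pressed: 0 up, 0.010 m fully down (hard stop). Return spring about 2 N at first, 4 N at the bottom, plus up to 2 N of rubbing. The gate, a bar across the pocket's mouth (holder x -7 to -1 mm, standing 6 mm above the floor), is part of the key and sinks with it; it lets the cat go at about 0.006.
- cat_mid (a point): Middle of the pinkish clay cat, 20 mm above its underside: about 45 mm high, 60 g, on a rectangular foot 40 mm (x) by 34 mm (y) by 16 mm high; the body is under 26 mm wide. In the pocket it is at holder x +19, y 0, 44 mm above the bench, axes parallel to the holder's. Fully past the gate: x below -27. At x = -85 the foot reaches the tray's end.
- figure: Bystander: a like bisque cat on a round foot 40 mm across, about 45 mm high, standing on the bench. Origin under its centre.
- colour_jar: Bystander: white jar with black lid, 42 mm across, 50 mm high. Origin under its centre.
- saucer_cup: Bystander: small white cup, 52 mm across, 45 mm high. Origin under its centre.
- small_jar: Bystander: amber glass jar with white lid, 38 mm across, 45 mm high. Origin under its centre.
- brush: Bystander: slim bamboo brush 185 mm long, 8 mm thick, lying on the bench along its x axis; origin under its middle.
- bowl: Bystander: white bowl 150 mm across, 60 mm high, far on the left. Origin under its centre.
- flask: Bystander: black flask 66 mm across, 190 mm high, far on the right. Origin under its centre.

How it is judged:
By the outcome, as a careful person would: the job done as asked, in the order asked, and still so for the second after the job is handed in, while the arm keeps its last pose, push and grip.
It also fails if it takes over 32 s, if anything falls off the work surface, if the arm or the gripper's body presses on something with over 40 N, if the wrist force passes 120 N, or if a joint passes its speed limit or range.

## Robot

A 6-joint arm with a two-finger parallel gripper is mounted at the origin on the work surface. World frame = base frame: x ahead of the robot, y to its left, z up, the work surface at z = 0. Lengths are in m, angles in degrees, forces in N, time in s.
With the tool pointing down it reaches from about 0.4 to 0.825 m from the base axis. Payload 7 kg.
Tool frame: the origin (TCP) lies midway between the tips of the shut fingers; the grasp point (between the pads) lies 19 mm behind it (r.grip_point_offset is the z of the grasp point in the tool frame, in m); z points along the fingers, y is the line along which they close (so a half turn about z gives the same grasp; the last joint's range is limited). The gripper opens to 88 mm and grips with 3 to 60 N. Pads are 19 mm wide; open, the fingers measure 130 mm over their backs; the gripper's body (78 mm by 193 mm) begins 47 mm behind the grasp point.
Start: joints at [82.454, 20.546, 0.682, 0, -70.136, -16.507], TCP at [0.275, 0.616, 0.227] pointing down, gripper open.
Joint ranges: [-176.03, 176.03], [-82.01, 121.73], [-58.28, 71.71], [-173.87, 95.51], [-174.79, -0.11], [-173.66, 173.66]. Speed limits (degrees/s): [136.94, 136.94, 172.46, 180, 180, 180].

## Interface

Orientations are given as [roll, pitch, yaw] about the fixed x, y, z axes, in that order (R = Rz(yaw) Ry(pitch) Rx(roll)).
In Python, from plant import r, viewer, recognise, outline_of, pinpoint gives the robot as it stands.
- The arm moves only by the tool move_arm, never from a script. Its argument "targets" is a list of rows, each a list of 2 entries, a list of its own where there are three numbers: the shift along the tool's x, y, z in cm, then the turn, a rotation vector about the tool's x, y, z in rad. A call has 1 to 5 rows; each row is the pose to reach, as a shift and turn from the pose commanded when the call began, along the tool's axes at that moment; what a row does not reach only later rows make up. A row lasts 1/8 s, in which the tool goes at most 62.5 mm and 10.7 degrees, less where a joint would pass 70% of its speed; a pose out of reach is approached as far as the arm can. A call with a gripper value outside its range is refused whole. "jaw" is the finger opening in cm, from 0 to 8.76, set as the call begins (left out, the last holds). The fingers move at their own pace and stop on an object; "squeeze" is the grip in N (left out, the last holds). Time passes only in rows, so rows that repeat a pose let the fingers close. It gives the time, the measured TCP pose, the force, the opening and the grip force at its end, in the units of the state.
- r.get_state(): the state, without advancing time (a new reading comes with each control period).
- viewer.capture(name): name is "scene" or "top" or "wrist"; returns a dict with "image" (480x640x3 uint8, blue, green, red), "intrinsics" (3x3 intrinsics, pixels), "camera_from_world" (4x4, takes a point from world to camera coordinates). Camera axes: x right, y up, looking along -z (the intrinsics and any distortion apply to the point x, -y, -z); pixel columns grow to the right and rows downward; lengths in m; the calibration is good to about 2 mm. The wrist camera is an equidistant fisheye: a pixel r from the principal point sees the ray r / f radians off the axis. A picture is of the moment at which its call begins. There is no depth.
- r.close_job(): hands the job in; it is judged then, once.
Trained networks look in the newest picture that a camera, given by its name, has taken for a name from the list of things; names that differ only in an ending like _2 or _b are one class to them, and where a whole thing is asked for, a point or a joint stands for the part that bears it (a point fixed in the world has none). Each returns a list of dicts, best first, with "score" (0 to 1); they miss things now and then, are a little off and sometimes report something else, mostly with a low value. They report only what shows in the picture. A call takes as long as a camera call.
- recognise(label, camera): "box" ([left, top, right, bottom] in pixels, round what is visible of it).
- outline_of(label, camera): "mask" (480x640 bool, what is visible of it) and "box" ([left, top, right, bottom] in pixels, round what is visible of it).
- pinpoint(label, camera): "location" ([row, column] in pixels: a listed point, or the origin of a listed thing).
The state is a dict: "time_s": time; "joints": joint angles; "qd": joint speeds; "joint_torque": joint torques, N m; "tcp_pos": TCP position; "eef_rot": TCP orientation; "contact_force": force on the tool from outside, world axes, zero at the start; "moment": the same for the moment, N m; "gripper_width": finger opening in m; "gripper_force": force on a finger pad.
Only numpy, scipy, OpenCV 4.12 (cv2) and the standard library are available. Lean on these libraries where they do the work, as an engineer would, in place of code of your own. Each camera call takes 0.05 s, during which the arm holds its last target. There are 200 camera calls.

## Working session

There is one attempt and no reset: what is moved stays moved. The work goes in short steps, Python scripts to look and compute and a tool call to move; the robot and the scene stay as the last step left them, time stands still between calls to the robot, and variables do not carry over. Pictures are saved under pics/ and viewed, at most 10 in all, crops included, and the job is handed in when it is done.

Besides the shell and the picture viewer there is one more tool, called as name([rows], argument=value, ...), one row to a line, values as JSON. move_arm: Moves the arm, as the interface text tells. Its arguments: {"type":"object","properties":{"targets":{"type":"array","items":{"type":"array"}},"jaw":{"type":"number"},"squeeze":{"type":"number"}},"required":["targets"]}

```bash
ls; mkdir -p pics; cat > h.py <<'E'
import numpy as np,cv2
from plant import r,viewer,recognise,outline_of,pinpoint
def ray(c,px,wrist=False):
    K=np.array(c["intrinsics"]);T=np.array(c["camera_from_world"])
    u=(px[0]-K[0,2])/K[0,0];v=(px[1]-K[1,2])/K[1,1]
    if wrist:
        t=np.hypot(u,v);s=np.sin(t)/max(t,1e-9);d=np.array([u*s,v*s,np.cos(t)])
    else: d=np.array([u,v,1.])
    d=np.array([d[0],-d[1],-d[2]]);R=T[:3,:3]
    return -R.T@T[:3,3],R.T@d
def atz(c,px,z,wrist=False):
    o,d=ray(c,px,wrist);return o+d*(z-o[2])/d[2]
E
python3 - <<'E'
from h import *
s=r.get_state();print(s)
for n in("top","scene"):
    c=viewer.capture(n);cv2.imwrite(f"pics/{n}0.png",c["image"])
    for l,z in(("tray_mid",.024),("key_top",.04),("cat_mid",.044),("holder",0),("figure",0),("colour_jar",0),("saucer_cup",0),("small_jar",0),("brush",0)):
        for p in pinpoint(l,n)[:2]:
            print(n,l,round(p["score"],2),np.round(p["location"]),np.round(atz(c,p["location"][::-1],z),4))
E
```

```text
pics
{'time_s': 0.0, 'joints': array([ 8.24507974e+01,  2.05931971e+01,  6.33407422e-01, -2.17705515e-02,
       -7.01368104e+01, -1.65069745e+01]), 'qd': array([ 0.05718516, -0.12116694, -0.05686756,  0.10454802, -0.02223093,
       -0.1110586 ]), 'joint_torque': array([ 2.21019204e-04, -5.82716596e+01,  2.93053347e+01,  6.99751407e+00,
        6.99750308e-03, -1.34531742e-04]), 'tcp_pos': array([0.27496436, 0.61590578, 0.22559484]), 'eef_rot': array([ 1.79901566e+02, -7.82808395e-03, -2.40635848e+01]), 'contact_force': array([ 0.28486741, -0.48153427, -0.65580224]), 'moment': array([ 0.02579219,  0.03039053, -0.02956396]), 'gripper_force': 0.0, 'gripper_width': 0.08759646788595597}
top tray_mid 0.62 [280. 317.] [ 0.4893 -0.0403  0.024 ]
top key_top 0.88 [273. 291.] [0.5053 0.0248 0.04  ]
top key_top 0.5 [262. 322.] [ 0.535  -0.0506  0.04  ]
top cat_mid 0.53 [257. 321.] [ 0.5464 -0.0492  0.044 ]
top holder 0.6 [258. 321.] [ 0.5475 -0.0511  0.    ]
top figure 0.68 [242. 262.] [0.5903 0.1022 0.    ]
top colour_jar 0.71 [237. 371.] [ 0.6036 -0.1787  0.    ]
top saucer_cup 0.75 [213. 274.] [0.6657 0.0724 0.    ]
top small_jar 0.54 [276. 358.] [ 0.5041 -0.144   0.    ]
top small_jar 0.52 [239. 369.] [ 0.5999 -0.1753  0.    ]
top brush 0.7 [284. 380.] [ 0.4839 -0.2011  0.    ]
scene tray_mid 0.81 [220. 317.] [ 0.4943 -0.0325  0.024 ]
scene tray_mid 0.63 [228. 245.] [ 0.5247 -0.2096  0.024 ]
scene key_top 0.89 [213. 341.] [0.488  0.0278 0.04  ]
scene cat_mid 0.68 [232. 304.] [ 0.5654 -0.0596  0.044 ]
scene holder 0.79 [241. 308.] [ 0.5461 -0.0543  0.    ]
scene figure 0.72 [254. 370.] [0.5948 0.0971 0.    ]
scene saucer_cup 0.95 [275. 360.] [0.666  0.0698 0.    ]
scene small_jar 0.69 [231. 274.] [ 0.509  -0.1405  0.    ]
scene brush 0.48 [225. 248.] [ 0.4839 -0.2098  0.    ]
```

```bash
python3 - <<'E'
import cv2
a=cv2.imread("pics/top0.png")[180:320,230:400];b=cv2.imread("pics/scene0.png")[170:300,220:400]
cv2.imwrite("pics/both.png",cv2.hconcat([cv2.resize(a,(400,400),interpolation=2),cv2.resize(b,(400,400),interpolation=2)]))
E
```

```text
(no output)
```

View pics/both.png

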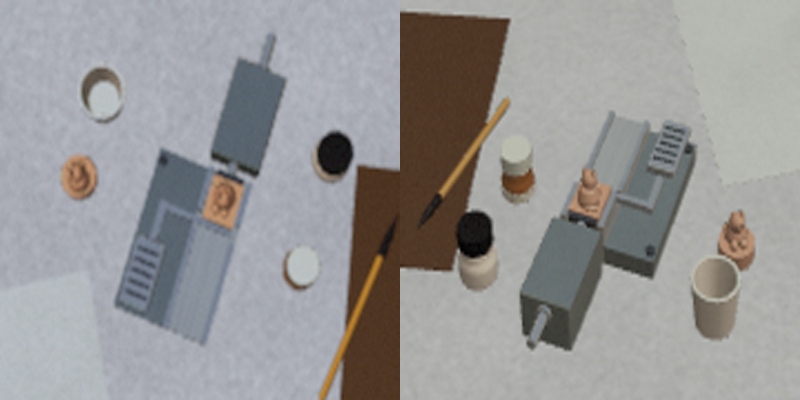

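move_arm([
  [[3, 3.3, 0], [0, 0, 0]],
  [[6.5, 7, 0], [0, 0, 0]],
  [[10, 10.8, 0], [0, 0, 0]],
  [[13.5, 14.6, 0], [0, 0, 0]],
  [[17, 18.4, 0], [0, 0, 0]],
], jaw=4.0)

```text
time_s: 1.62
tcp_pos: [0.3557, 0.3775, 0.2268]
eef_rot: [-180.0, -0.0, -24.0]
contact_force: [1.0, -0.7, 0.3]
gripper_width: 0.0434
gripper_force: 0.0
```

move_arm([
  [[3.5, 3.8, 0], [0, 0, -0.03]],
  [[7, 7.6, 0], [0, 0, -0.06]],
  [[10.5, 11.4, 0], [0, 0, -0.09]],
  [[14, 15.2, 0], [0, 0, -0.12]],
  [[17.5, 19, 0], [0, 0, -0.12]],
])

```text
time_s: 2.25
tcp_pos: [0.4381, 0.1327, 0.227]
eef_rot: [-179.9, -0.0, -17.1]
contact_force: [0.7, 0.1, -0.8]
gripper_width: 0.0398
gripper_force: 0.0
```

```bash
python3 - <<'E'
from h import *
s=r.get_state();print(s["tcp_pos"],s["eef_rot"])
E
```

```text
[0.43807416 0.13270904 0.22704384] [-1.79945159e+02 -4.04402910e-02 -1.71267797e+01]
```

move_arm([
  [[2.5, 3.5, 1.5], [0, 0, 0]],
  [[5, 7, 3], [0, 0, 0]],
  [[7, 10, 5], [0, 0, 0]],
  [[8.4, 11.7, 6], [0, 0, 0]],
  [[8.4, 11.7, 6], [0, 0, 0]],
])

```text
time_s: 2.88
tcp_pos: [0.4832, -0.0037, 0.1658]
eef_rot: [179.9, 0.1, -17.3]
contact_force: [0.8, -0.1, -0.2]
gripper_width: 0.0402
gripper_force: 0.0
```

```bash
python3 - <<'E'
from h import *
s=r.get_state();print(s["tcp_pos"],s["eef_rot"])
c=viewer.capture("wrist");cv2.imwrite("pics/w1.png",c["image"])
for l,z in(("tray_mid",.024),("key_top",.04),("cat_mid",.044),("holder",0)):
    for p in pinpoint(l,"wrist")[:2]:
        print(l,round(p["score"],2),np.round(p["location"]),np.round(atz(c,p["location"][::-1],z,True),4))
E
```

```text
[ 0.48320351 -0.003652    0.16581866] [ 1.79939686e+02  7.18985101e-02 -1.73152732e+01]
tray_mid 0.92 [210. 358.] [ 0.4921 -0.0382  0.024 ]
key_top 0.86 [225. 280.] [0.5026 0.024  0.04  ]
cat_mid 0.89 [116. 364.] [ 0.564  -0.0624  0.044 ]
holder 0.63 [139. 357.] [ 0.5469 -0.0556  0.    ]
```

View pics/w1.png

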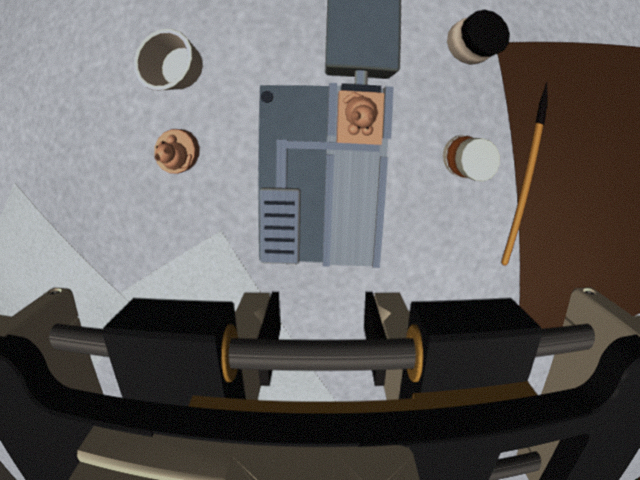

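```bash
python3 - <<'E'
from h import *
c=viewer.capture("wrist");im=c["image"]
s=r.get_state();p0=s["tcp_pos"];a=np.radians(-17.3)
X=np.array([np.cos(a),np.sin(a)]);Y=np.array([np.sin(a),-np.cos(a)])
W=lambda px,z:atz(c,px,z,True)
for n,A,B,z in(("railR",(386,157),(379,266),.028),("railL",(330,157),(324,265),.028),("keyL",(260,188),(259,262),.04),("keyR",(299,188),(298,262),.04),("top",(278,143),(380,149),.0),("housing",(327,72),(400,74),.046),("foot",(338,93),(338,143),.04),("footR",(383,93),(383,143),.04),("base",(260,86),(258,262),.024)):
    u,v=W(A,z),W(B,z);print(n,u.round(4),v.round(4),np.degrees(np.arctan2(u[1]-v[1],u[0]-v[0])).round(2))
for px in((242,293),(262,293),(279,293),(364,293),(380,293),(402,293)):
    d=(W(px,p0[2])-p0)[:2];print(px,"tool xy",(d@X).round(4),(d@Y).round(4))
t,k,m=[W(q,z)[:2] for q,z in(((358,210),.024),((280,225),.04),((364,116),.044))]
print(np.degrees(np.arctan2(*(m-t)[::-1])))
P=np.array([t,k,m]);H=np.array([[-.056,0],[-.069,.060],[.019,0]])
pc,hc=P.mean(0),H.mean(0);U,_,Vt=np.linalg.svd((H-hc).T@(P-pc));R=(U@Vt).T
print("yaw",np.degrees(np.arctan2(R[1,0],R[0,0])),"org",pc-R@hc,"res",(P-pc-(H-hc)@R.T))
g=np.hstack([im[270:420,200:440]]);cv2.imwrite("pics/tip.png",cv2.resize(g,(800,500)))
E
```

```text
railR [ 0.529  -0.0695  0.028 ] [ 0.4413 -0.0401  0.028 ] -18.55
railL [ 0.5415 -0.0265  0.028 ] [0.4562 0.0047 0.028 ] -20.06
keyL [0.5358 0.0323 0.04  ] [0.4785 0.0537 0.04  ] -20.44
keyR [0.5264 0.0034 0.04  ] [0.4692 0.0229 0.04  ] -18.84
top [0.565  0.0127 0.    ] [ 0.5342 -0.0704  0.    ] 69.65
housing [ 0.6047 -0.0432  0.046 ] [ 0.589  -0.0951  0.046 ] 73.23
foot [ 0.5876 -0.0466  0.04  ] [ 0.5508 -0.0354  0.04  ] -16.96
footR [ 0.5785 -0.0794  0.04  ] [ 0.5413 -0.0685  0.04  ] -16.47
base [0.6139 0.0095 0.024 ] [0.4742 0.059  0.024 ] -19.49
(242, 293) tool xy 0.0089 -0.0374
(262, 293) tool xy 0.0091 -0.0278
(279, 293) tool xy 0.0092 -0.0198
(364, 293) tool xy 0.0093 0.0199
(380, 293) tool xy 0.0092 0.0274
(402, 293) tool xy 0.0091 0.038
-18.216208709978137
yaw -19.79480545502362 org [ 0.54671119 -0.0537485 ] res [[-0.0013127  -0.00117401]
 [ 0.00078246  0.00077939]
 [ 0.00053024  0.00039462]]
```

View pics/tip.png

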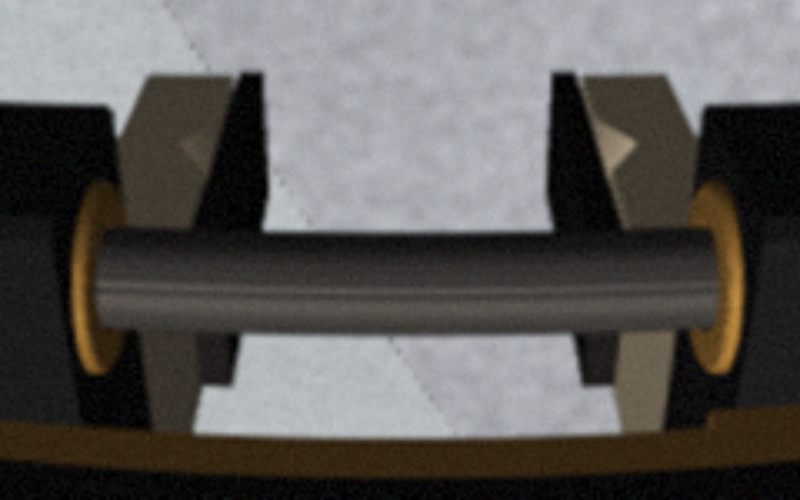

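move_arm([
  [[0.2, -0.2, 2.5], [0, 0, 0.02]],
  [[0.4, -0.4, 5], [0, 0, 0.035]],
  [[0.4, -0.4, 7], [0, 0, 0.035]],
  [[0.4, -0.4, 7], [0, 0, 0.035]],
], jaw=4.4)

```text
time_s: 3.68
tcp_pos: [0.4875, 0.0005, 0.0957]
eef_rot: [179.9, 0.1, -19.1]
contact_force: [-0.3, -0.9, 0.8]
gripper_width: 0.0438
gripper_force: 0.0
```

```bash
cat >m.py <<'E'
from h import *
import sys
s=r.get_state();p0=s["tcp_pos"];print(p0,s["eef_rot"],s["gripper_width"])
c=viewer.capture("wrist");im=c["image"]
a=np.radians(s["eef_rot"][2]);X=np.array([np.cos(a),np.sin(a)]);Y=np.array([np.sin(a),-np.cos(a)])
for l,z in(("tray_mid",.024),("key_top",.04),("cat_mid",.044),("holder",0)):
    for p in pinpoint(l,"wrist")[:1]:
        w=atz(c,p["location"][::-1],z,True);d=(w-p0)[:2]
        print(l,round(p["score"],2),np.round(p["location"]),w.round(4),"tool",(d@X).round(4),(d@Y).round(4))
# rectified view in tool frame at z=0.03: 4 px/mm, centre TCP
K=c["intrinsics"];T=np.array(c["camera_from_world"])
def rect(z):
    # image up = +X(tool), right = +Y(tool);  x -40..110 mm, y -75..75mm
    v,u=np.mgrid[0:600,0:600];x=(.110-v/4000);y=(u/4000-.075)
    w=np.stack([p0[0]+x*X[0]+y*Y[0],p0[1]+x*X[1]+y*Y[1],np.full_like(x,z),np.ones_like(x)],-1)@T.T
    q=np.stack([w[...,0],-w[...,1],-w[...,2]],-1);rr=np.hypot(q[...,0],q[...,1]);t=np.arctan2(rr,q[...,2])/np.maximum(rr,1e-9)
    return cv2.remap(im,(K[0][2]+K[0][0]*t*q[...,0]).astype('f4'),(K[1][2]+K[1][1]*t*q[...,1]).astype('f4'),1)
cv2.imwrite(sys.argv[1],rect(.028))
E
python3 m.py pics/r1.png
```

```text
[0.48749774 0.00050578 0.09571869] [ 1.79911659e+02  1.12264490e-01 -1.91353361e+01] 0.043832366794943955
tray_mid 0.71 [235. 373.] [ 0.4925 -0.0366  0.024 ] tool 0.0169 0.0335
key_top 0.78 [262. 278.] [0.5007 0.0238 0.04  ] tool 0.0048 -0.0263
cat_mid 0.77 [116. 381.] [ 0.5633 -0.0612  0.044 ] tool 0.0918 0.0334
holder 0.76 [144. 369.] [ 0.5474 -0.0542  0.    ] tool 0.0745 0.0321
```

View pics/r1.png

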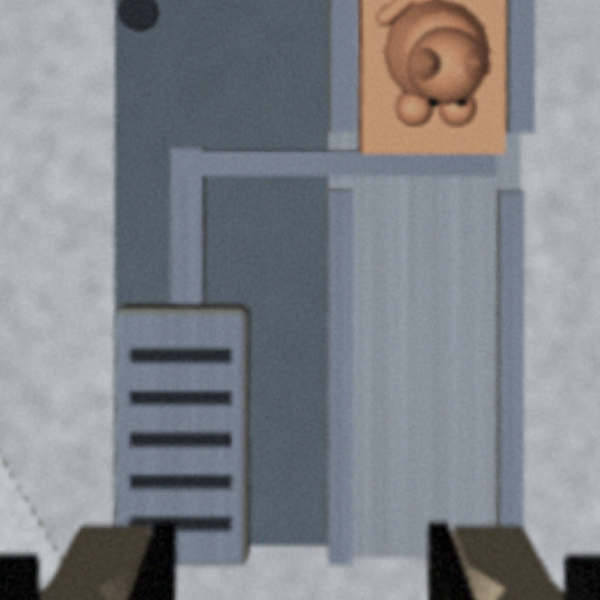

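move_arm([
  [[0, 0.15, 1.5], [0, 0, 0]],
  [[0, 0.15, 3], [0, 0, 0]],
  [[0, 0.15, 4.3], [0, 0, 0]],
  [[0, 0.15, 5], [0, 0, 0]],
  [[0, 0.15, 5], [0, 0, 0]],
])

```text
time_s: 4.55
tcp_pos: [0.4878, -0.0012, 0.0463]
eef_rot: [180.0, 0.0, -19.2]
contact_force: [0.2, 0.5, 0.6]
gripper_width: 0.044
gripper_force: 0.0
```

```bash
python3 m.py pics/r2.png; python3 - <<'E'
from h import *
c=viewer.capture("scene");cv2.imwrite("pics/s2.png",cv2.resize(c["image"][150:280,240:400],(640,520),interpolation=2))
E
```

```text
[ 0.48783644 -0.00120216  0.04631656] [ 1.79971035e+02  2.78895668e-02 -1.91801903e+01] 0.04395902591068584
tray_mid 0.58 [264. 380.] [ 0.4924 -0.0349  0.024 ] tool 0.0154 0.0303
key_top 0.75 [297. 260.] [0.5015 0.0257 0.04  ] tool 0.0041 -0.0299
cat_mid 0.7 [113. 396.] [ 0.5631 -0.0612  0.044 ] tool 0.0908 0.032
holder 0.9 [149. 374.] [ 0.5474 -0.0521  0.    ] tool 0.073 0.0285
```

View pics/s2.png

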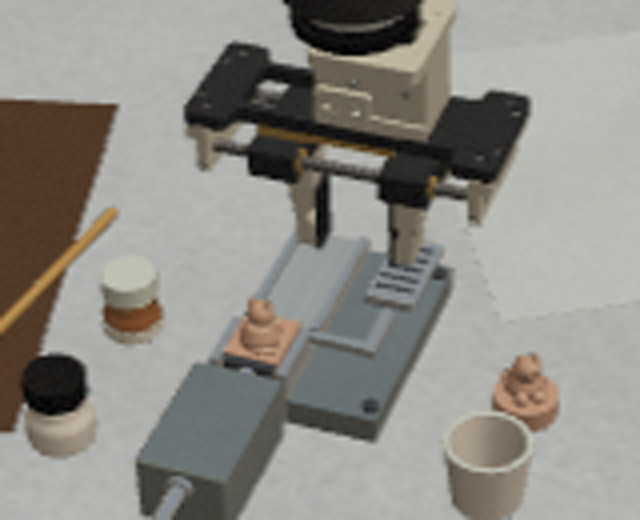

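View pics/r2.png

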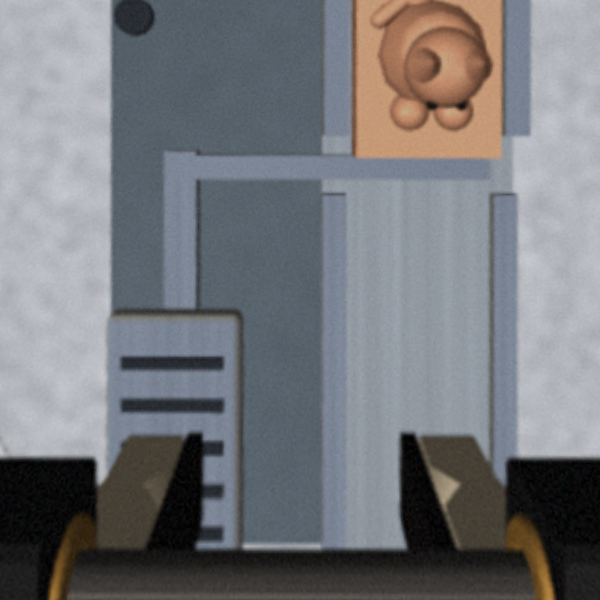

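move_arm([
  [[0, 0, 0.7], [0, 0, 0]],
  [[0, 0, 1.6], [0, 0, 0]],
  [[0, 0, 1.8], [0, 0, 0]],
  [[0, 0, 1.8], [0, 0, 0]],
  [[0, 0, 1.8], [0, 0, 0]],
])

```text
time_s: 5.48
tcp_pos: [0.4886, -0.0009, 0.0297]
eef_rot: [-180.0, -0.1, -19.1]
contact_force: [-5.5, 1.8, 22.4]
gripper_width: 0.0433
gripper_force: 12.0
```

```bash
python3 m.py pics/r3.png; python3 - <<'E'
from h import *
s=r.get_state();print(s["contact_force"],s["moment"],s["time_s"])
c=viewer.capture("scene");a=cv2.resize(c["image"][170:260,270:370],(400,360),interpolation=2)
b=cv2.resize(cv2.imread("pics/r3.png"),(400,400));cv2.imwrite("pics/s3.png",cv2.hconcat([a,b[:360]]))
E
```

```text
[ 0.48863828 -0.00088894  0.02972546] [-1.79954767e+02 -8.12875271e-02 -1.91383407e+01] 0.04325393854517289
tray_mid 0.74 [302. 262.] [0.4998 0.0262 0.024 ] tool 0.0016 -0.0293
key_top 0.95 [301. 260.] [0.5069 0.0216 0.04  ] tool 0.0099 -0.0273
cat_mid 0.77 [259. 399.] [ 0.5074 -0.0414  0.044 ] tool 0.031 0.0322
holder 0.63 [157. 385.] [ 0.5442 -0.054   0.    ] tool 0.0699 0.0319
[-6.32035272  1.80116284 21.76737051] [1.0315939  2.11732797 0.06617084] 5.725
```

View pics/s3.png

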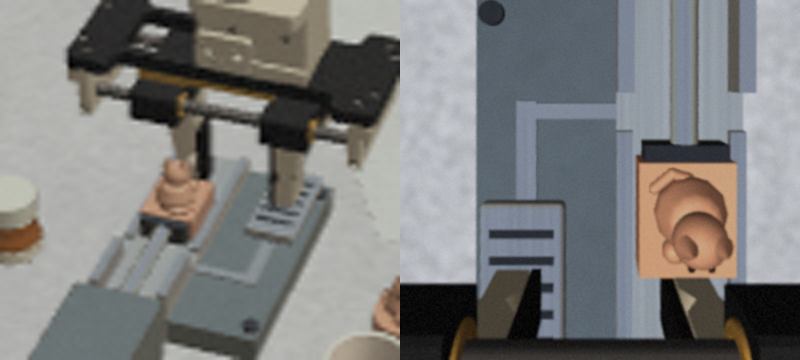

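move_arm([
  [[0, 0, 0], [0, 0, 0]],
  [[0, 0, 0], [0, 0, 0]],
  [[0, 0, 0], [0, 0, 0]],
  [[0, 0, 0], [0, 0, 0]],
])

```text
time_s: 6.28
tcp_pos: [0.4887, -0.0008, 0.0297]
eef_rot: [-179.9, -0.1, -19.1]
contact_force: [-6.9, 1.6, 21.6]
gripper_width: 0.0442
gripper_force: 12.0
```

```bash
python3 m.py pics/r4.png; python3 - <<'E'
from h import *
a=cv2.imread("pics/r3.png").astype(int);b=cv2.imread("pics/r4.png").astype(int)
print(abs(a-b)[200:430,300:560].mean(),abs(a-b)[:150].mean())
print(r.close_job())
E
```

```text
[ 0.4887144  -0.0008415   0.02974591] [-1.79948705e+02 -8.82048550e-02 -1.91346194e+01] 0.04424785602769245
key_top 0.74 [302. 261.] [0.5065 0.0211 0.04  ] tool 0.0096 -0.0266
cat_mid 0.63 [259. 398.] [ 0.5075 -0.0412  0.044 ] tool 0.031 0.0319
holder 0.92 [154. 380.] [ 0.5464 -0.052   0.    ] tool 0.0712 0.0294
2.3780434782608695 2.0568333333333335
the job is handed in; nothing more can be done
None
```

I handed in the job at about 6.5 s with the key pressed fully down and the cat popped out past the gate (at about holder x -42 mm), upright, square and still against the other finger in the tray; the judge's verdict was not shown.

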